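Erect the packing tray

ROBOT

A 7-joint arm with a two-finger parallel gripper is mounted at the origin on a cart in front of the work surface, level with it; the furniture and walls round the work are solid. World frame = base frame: x ahead of the robot, y to its left, z up, the work surface at z = 0. Lengths are in m, angles in rad, forces in N, time in s.
With the tool pointing down it reaches from about 0.425 to 0.925 m from the base axis. Payload 6.8 kg.
Tool frame: the origin (TCP) lies between the finger pads; the fingertips stand 14 mm ahead of it and the grasp point (between the pads) lies 5 mm behind it; z points along the fingers, y is the line along which they close (so a half turn about z gives the same grasp; the last joint's range is limited). The gripper opens to 85 mm and grips with 20 to 120 N. Pads are 22 mm wide; open, the fingers measure 114 mm over their backs; the gripper's body (76 mm by 85 mm) begins 54 mm behind the grasp point. The pads swing forward as they close: fully open they stand 13 mm farther back than shut.
Start: joints at [1.097, 0.477, 0.022, 1.555, -0.011, 1.109, -0.083], TCP at [0.241, -0.63, 0.245] pointing down, gripper open.
Joint ranges: [-2.96, 2.96], [-0.34, 2.1], [-1.41, 1.46], [0.24, 2.44], [-1.37, 4.51], [0.17, 1.92], [-2.96, 2.96]. Speed limits (rad/s): [2.39, 2.39, 3.14, 3.14, 3.14, 3.14, 3.14].

INTERFACE

Orientations are given as a unit quaternion [w, x, y, z].
In Python, from bench import arm gives the robot as it stands.
- The arm moves only by the shell command python3 -m inch 'ROWS' [FORCE]. ROWS is JSON, a list of rows, each a list of 7 numbers: the turn, a rotation vector about the tool's x, y, z in units of 8 degrees (1.0 is 8 degrees), then the shift along the tool's x, y, z in units of 40 mm (1.0 is 40 mm), then the closure, from -1 (fully open) to 1 (shut), so that 0 is half open. A call has 1 to 12 rows; each row is the pose to reach, as a shift and turn from the pose commanded when the call began, along the tool's axes at that moment; what a row does not reach only later rows make up. A row lasts 1/8 s, in which the tool goes at most 62.5 mm and 10.7 degrees, less where a joint would pass 70% of its speed; a pose out of reach is approached as far as the arm can. A call with a gripper value outside its range is refused whole. The fingers move at their own pace and stop on an object; FORCE is the grip in N (left out, the last holds). Time passes only in rows, so rows that repeat a pose let the fingers close. It gives the time, the measured TCP pose, the force, the opening and the grip force at its end, in the units of the state.
- arm.sense(): the state, without advancing time (a new reading comes with each control period).
- arm.snapshot(name): name is "scene" or "top" or "wrist"; returns the picture (480x640x3 uint8, red, green, blue); there is no depth.
- arm.camera_params(name): a dict with "mtx" (3x3 intrinsics, pixels), "R" (3x3) and "t" (3): a world point X has camera coordinates R X + t. Camera axes: x right, y down, z forward; pixel columns grow to the right and rows downward; lengths in m; the calibration is good to about 2 mm. A picture is of the moment at which its call begins: read the wrist's pose just before it. camera_params takes no time and is no camera call; for the wrist camera it gives the pose at the moment of the call.
- arm.close_job(): hands the job in; it is judged then, once.
Trained networks look in the newest picture that a camera, given by its name, has taken for a name from the list of things; names that differ only in an ending like _2 or _b are one class to them, and where a whole thing is asked for, a point or a joint stands for the part that bears it (a point fixed in the world has none). Each returns a list of dicts, best first, with "score" (0 to 1); they miss things now and then, are a little off and sometimes report something else, mostly with a low value. They report only what shows in the picture. A call takes as long as a camera call. They do not tell look-alikes from the thing itself.
- arm.search_frame(camera, label): "uv" ([column, row] in pixels, amid what is visible of it).
The state is a dict: "t": time; "joints": joint angles; "dq": joint speeds; "joint_torque": joint torques, N m; "tool_pos": TCP position; "orientation": TCP orientation; "wrist_force": force on the tool from outside, world axes, zero at the start; "wrist_torque": the same for the moment, N m; "finger_gap": opening from 0.0 (shut) to 1.0 (fully open); "grasp_force": force on a finger pad.
Only numpy, scipy, OpenCV 4.12 (cv2) and the standard library are available. Lean on these libraries where they do the work, as an engineer would, in place of code of your own. Each camera call takes 0.05 s, during which the arm holds its last target. There are 200 camera calls.

TASK

Finish erecting the larger of the two cardboard trays into an open box: fold up its two long side panels, which are leaning outward half-raised, until both stand upright against the corner tabs. Leave the smaller tray alone where it lies.

Things in the scene. Friction and masses are not known exactly. Their poses are not given: they have to be found in the camera images.
- tray: Larger cardboard tray, sheet 3 mm, fixed to the table. Origin: centre of floor underside, z up; floor 120 (x) x 90 mm (y). End walls at x = +-60 mm, 44 mm high, stand already, with inward corner tabs. Side panels crease along y = +-45 mm, 3 mm up: 116 mm along x, 44 mm crease to free edge, slippery (friction 0.35). Upright: outer face at y = +-48 mm, top 47 mm up. In the nearer or farther place.
- panel_left (a joint): Fold angle of the panel on the tray's +y side, rad: 0 lying flat outward on the table, 1.571 upright, where the corner tabs stop it. Starts at 0.7 to 1.0. The crease is a little stiff (0.025 N m): the panel stays where it is left; an inward push of about 1 N near its free edge folds it up.
- panel_right (a joint): The same for the panel on the tray's -y side: 0 flat outward, 1.571 upright against the corner tabs; starts at 0.7 to 1.0, stays where it is left.
- small_tray: Smaller cardboard tray of the same make, loose on the table, to be left alone: floor 80 (x) x 60 mm (y), walls 32 mm high, side panels glued half-raised (they do not fold), spanning 110 mm along y. Origin: centre of floor underside, z up. About 120 g. It lies in the other of the two places.
Mind the look-alikes: they are no part of the job. Leave any black look-alike of the tray alone.

How it is judged:
At the end, for the whole second after the job is handed in: Both side panels of the larger tray stand upright, to within about 12 degrees (fold angle over 1.36 rad), and rest there; the smaller tray is within 20 mm of where it lay (value of joint each of panel_left, panel_right above 1.36 rad and velocity of joint each of panel_left, panel_right below 0.1 rad/s and distance of small_tray from where it was at the start of the episode below 0.02 m); the robot touches nothing.
It fails at once if the smaller tray is shoved or lifted (more than 20 mm from where it lay) (distance of small_tray from where it was at the start of the episode above 0.02 m).
It also fails if it takes over 48 s, if anything falls off the work surface, if the arm or the gripper's body presses on something with over 40 N, if the wrist force passes 120 N, or if a joint passes its speed limit or range.

## Working session

There is one attempt and no reset: what is moved stays moved. The work goes in short steps, Python scripts to look and compute and a shell command to move; the robot and the scene stay as the last step left them, time stands still between calls to the robot, and variables do not carry over. Pictures are saved under pics/ and viewed, at most 10 in all, crops included, and the job is handed in when it is done.

```bash
mkdir -p pics
python3 - <<'E'
from bench import arm
import cv2,numpy as np
s=arm.sense();print(s['t'],s['tool_pos'],s['orientation'])
for c in('top','scene'):
    im=arm.snapshot(c);cv2.imwrite(f'pics/{c}0.png',im[:,:,::-1])
    for l in('tray','small_tray','panel_left','panel_right'):
        print(c,l,[(np.round(d['uv']),round(d['score'],2)) for d in arm.search_frame(c,l)])
    p=arm.camera_params(c);print(np.array(p['mtx']).tolist(),np.round(p['R'],3).tolist(),np.round(p['t'],3).tolist())
E
```

```text
0.0 [ 0.24121006 -0.62983206  0.24431153] [-8.79197556e-04  9.83321544e-01  1.81873345e-01 -2.32128357e-04]
top tray [(array([449., 172.]), 0.98), (array([266., 220.]), 0.74)]
top small_tray [(array([296., 305.]), 0.85)]
top panel_left [(array([240., 233.]), 0.87), (array([419., 180.]), 0.68)]
top panel_right [(array([483., 172.]), 0.94), (array([290., 211.]), 0.67)]
[[510.5511355194799, 0.0, 326.0621339091382], [0.0, 510.5511355194799, 232.41653824621366], [0.0, 0.0, 1.0]] [[-0.006, -1.0, -0.006], [-0.981, 0.007, -0.195], [0.195, 0.005, -0.981]] [0.076, 0.587, 0.964]
scene tray [(array([248., 271.]), 0.76), (array([340., 190.]), 0.71)]
scene small_tray [(array([344., 302.]), 0.84)]
scene panel_left [(array([326., 198.]), 0.64), (array([236., 296.]), 0.58)]
scene panel_right [(array([261., 251.]), 0.58), (array([350., 176.]), 0.55)]
[[458.48614794658704, 0.0, 318.1530995963064], [0.0, 458.48614794658704, 238.2753397827257], [0.0, 0.0, 1.0]] [[-0.736, -0.677, -0.012], [-0.377, 0.424, -0.823], [0.562, -0.601, -0.567]] [0.458, 0.23, 0.643]
```

View pics/top0.png

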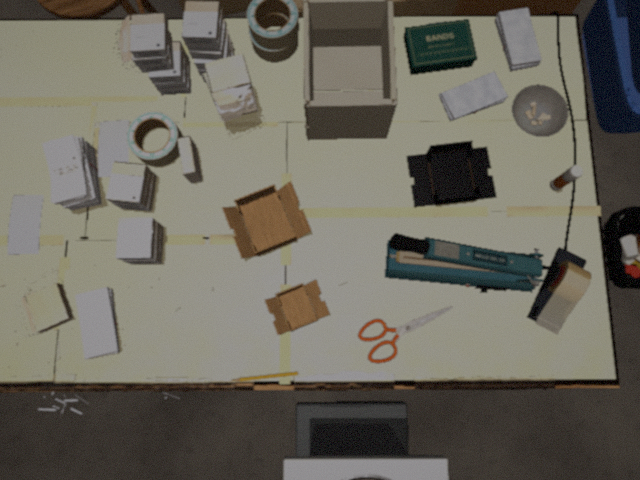

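View pics/scene0.png

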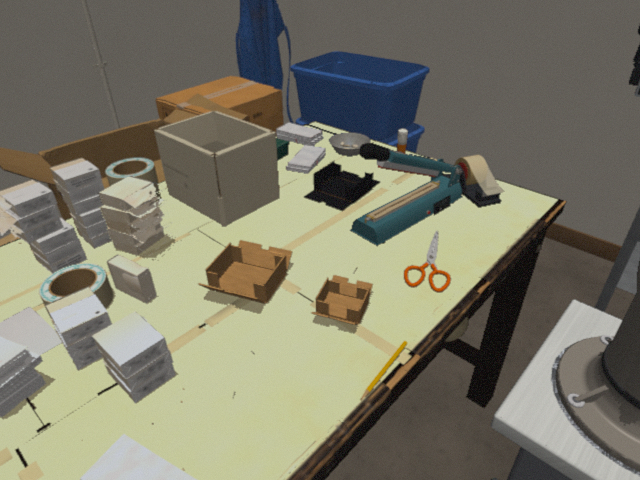

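Candidates for the tray in the top picture are the larger brown one at (267,220), the small brown one at (297,306) and the black look-alike at (451,173). I choose (267,220), which is brown, larger and in the farther place. I'll check it in a close crop.

```bash
cat > h.py <<'E'
from bench import arm
import cv2,numpy as np
def ray(c,uv,z,p=None):
    p=p or arm.camera_params(c);K,R,t=(np.array(p[k]) for k in('mtx','R','t'))
    C=-R.T@t;d=R.T@np.linalg.inv(K)@np.r_[uv,1.];return C+d*(z-C[2])/d[2]
def proj(c,X,p=None):
    p=p or arm.camera_params(c);K,R,t=(np.array(p[k]) for k in('mtx','R','t'))
    q=(K@(R@np.atleast_2d(X).T+t.reshape(3,1))).T;return q[:,:2]/q[:,2:]
E
python3 - <<'E'
from h import *
print(ray('top',[267,220],.02),ray('top',[297,306],.015))
im=cv2.imread('pics/top0.png')[165:345,205:345]
cv2.imwrite('pics/crop.png',cv2.resize(im,None,fx=4,fy=4,interpolation=cv2.INTER_CUBIC)[:600])
E
```

```text
[0.62195792 0.19573862 0.02      ] [0.44372457 0.13241946 0.015     ]
```

View pics/crop.png

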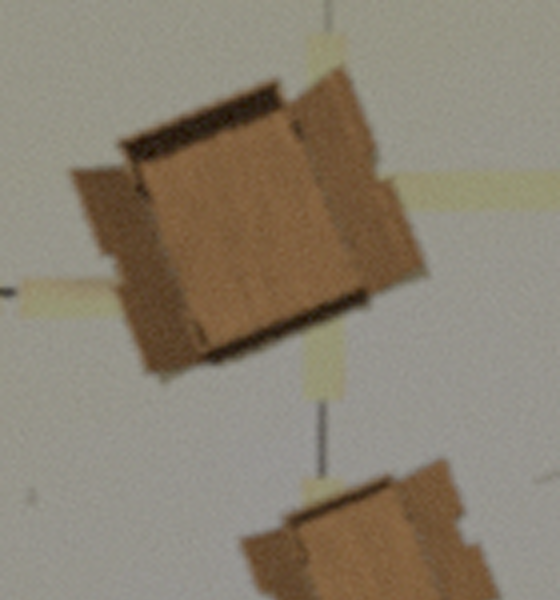

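The crop confirms it: end walls standing, and two panels leaning outward with free-edge corners at crop (72,170), (155,375) on the left and (343,67), (427,273) on the right. Next I'll fit the pose.

```bash
cat > fit.py <<'E'
from h import *
from scipy.optimize import least_squares
from scipy.spatial.transform import Rotation as Ro
cr=np.array([[72,170],[155,375],[343,67],[427,273],[120,145],[277,83]])/4+[204.6,164.6]
p=arm.camera_params('top')
def mod(v):
    x,y,w,a,b=v;P=[]
    for s,t in((1,a),(-1,b)):
        for e in(1,-1):P.append([.058*e,s*(.045+.044*np.cos(t)),.003+.044*np.sin(t)])
    P+=[[.060,.045,.044],[.060,-.045,.044]]
    return Ro.from_euler('z',w).apply(P)+[x,y,0]
f=lambda v:np.r_[(proj('top',mod(v),p)-cr).ravel(),(v[3:]-.85)*3]
r=least_squares(f,[.62,.196,.37,.85,.85]);print(r.x.round(4),r.fun.round(1))
x,y,w=r.x[:3];s=arm.sense();R=Ro.from_quat(np.roll(s['orientation'],-1))
print('toolx',R.as_matrix().round(3).tolist(),s['tool_pos'])
for n,l in(('L out',[0,.105]),('R out',[0,-.105])):
    X=np.r_[Ro.from_euler('z',w).as_matrix()[:2,:2]@l+[x,y],.2]
    print(n,X,'tool units',(R.inv().apply(X-s['tool_pos'])/.04).round(2))
E
python3 fit.py
```

```text
[0.6179 0.1975 0.383  0.9636 0.7131] [ 0.6  0.  -0.5  0.3  0.1  0.5 -0.3 -0.9 -0.7  0.3  0.8 -0.2  0.3 -0.4]
toolx [[0.934, 0.358, -0.0], [0.358, -0.934, 0.0], [-0.0, -0.0, -1.0]] [ 0.24146488 -0.63031911  0.24526122]
L out [0.5787043 0.2948754 0.2      ] tool units [ 16.15 -18.58   1.13]
R out [0.65717841 0.10008882 0.2       ] tool units [ 16.24 -13.33   1.13]
```

```bash
python3 -m inch '[[0,0,0,16.24,-13.33,0,1],[0,0,0,16.24,-13.33,0,1],[0,0,0,16.24,-13.33,0,1],[0,0,0,16.24,-13.33,0,1],[0,0,0,16.24,-13.33,0,1],[0,0,0,16.24,-13.33,0,1],[0,0,0,16.24,-13.33,0,1],[0,0,0,16.24,-13.33,0,1],[0,0,0,16.24,-13.33,0,1],[0,0,0,16.24,-13.33,0,1],[0,0,-0.12,16.24,-13.33,0,1],[0,0,-0.12,16.24,-13.33,0,1]]' 30
cat > go.py <<'E'
from h import *
from scipy.spatial.transform import Rotation as Ro
s=arm.sense();R=Ro.from_quat(np.roll(s['orientation'],-1));T=Ro.from_euler('z',.383)
o=np.array([.6179,.1975,0])
print('t',s['t'],'local',T.inv().apply(s['tool_pos']-o).round(4),'yaw',(T.inv()*R).as_rotvec().round(3),'gap',s['finger_gap'],'F',np.round(T.inv().apply(s['wrist_force']),1))
for l in([0,-.105,.2],[0,-.105,.036],[0,.105,.036]):
    print(l,(R.inv().apply(T.apply(l)+o-s['tool_pos'])/.04).round(2))
E
python3 go.py
```

```text
t: 2.0
tool_pos: [0.6136, 0.023, 0.2456]
orientation: [0.0, 0.982, 0.19, 0.0]
wrist_force: [1.3, -1.9, 1.1]
finger_gap: -0.003
grasp_force: 0.0
t 2.0 local [-0.0693 -0.1603  0.2456] yaw [ 3.141e+00 -1.000e-03  1.000e-03] gap -0.0034631482157862345 F [ 0.5 -2.3  1.1]
[0, -0.105, 0.2] [ 1.73 -1.38  1.14]
[0, -0.105, 0.036] [ 1.73 -1.39  5.24]
[0, 0.105, 0.036] [ 1.72 -6.64  5.24]
```

```bash
python3 -m inch '[[0,0,0,0,0,0.5,1],[0,0,0,0,0,1,1],[0,0,0,0,0,1,1],[0,0,0,0,0,1,1]]'; python3 go.py
```

```text
t: 2.5
tool_pos: [0.6131, 0.0212, 0.2062]
orientation: [0.0, 0.982, 0.19, 0.001]
wrist_force: [0.0, -0.2, -0.2]
finger_gap: 0.003
grasp_force: 0.0
t 2.5 local [-0.0704 -0.1617  0.2062] yaw [ 3.141e+00 -1.000e-03  2.000e-03] gap 0.0033874182457501525 F [-0.  -0.2 -0.2]
[0, -0.105, 0.2] [ 1.76 -1.42  0.16]
[0, -0.105, 0.036] [ 1.75 -1.42  4.26]
[0, 0.105, 0.036] [ 1.75 -6.67  4.25]
```

```bash
python3 -m inch '[[0,0,0,1.75,-1.3,0,1],[0,0,0,1.75,-1.3,0,1],[0,0,0,1.75,-1.3,1.5,1],[0,0,0,1.75,-1.3,3,1],[0,0,0,1.75,-1.3,3.8,1],[0,0,0,1.75,-1.3,4.25,1],[0,0,0,1.75,-1.3,4.25,1],[0,0,0,1.75,-1.3,4.25,1]]'; python3 go.py
python3 - <<'E'
from h import *
cv2.imwrite('pics/w1.png',arm.snapshot('wrist')[:,:,::-1])
E
```

```text
t: 3.5
tool_pos: [0.6597, 0.096, 0.0374]
orientation: [-0.0, 0.982, 0.19, 0.002]
wrist_force: [0.7, 0.2, 0.5]
finger_gap: -0.0
grasp_force: 0.0
t 3.5 local [ 0.0008 -0.1097  0.0374] yaw [ 3.141e+00 -1.000e-03  5.000e-03] gap -0.0002743614502186967 F [ 0.8 -0.1  0.5]
[0, -0.105, 0.2] [-0.01 -0.12 -4.07]
[0, -0.105, 0.036] [-0.02 -0.12  0.03]
[0, 0.105, 0.036] [-0.03 -5.37  0.03]
```

View pics/w1.png

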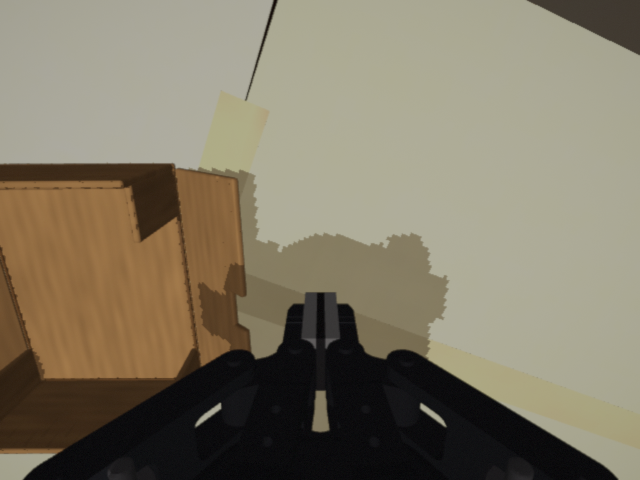

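The wrist view shows the closed fingertips at about (320,300), clear of the right panel, whose free edge runs from (238,180) to (248,350) with a notch near (240,310). I'll shift along to miss the notch, then push.

```bash
python3 -m inch '[[0,0,0,0.6,0,0,1],[0,0,0,0.6,-0.3,0,1],[0,0,0,0.6,-0.5,0,1],[0,0,0,0.6,-0.7,0,1],[0,0,0,0.6,-0.85,0,1],[0,0,0,0.6,-1.0,0,1],[0,0,0,0.6,-1.1,0,1],[0,0,0,0.6,-1.1,0,1]]'; python3 go.py
python3 - <<'E'
from h import *
cv2.imwrite('pics/w2.png',arm.snapshot('wrist')[:,:,::-1])
E
```

```text
t: 4.55
tool_pos: [0.6673, 0.1401, 0.0388]
orientation: [0.003, 0.982, 0.187, 0.003]
wrist_force: [0.1, 0.2, 0.2]
finger_gap: 0.003
grasp_force: 0.5
t 4.55 local [ 0.0244 -0.0717  0.0388] yaw [ 3.135 -0.01   0.007] gap 0.00299472399744394 F [0.1 0.1 0.2]
[0, -0.105, 0.2] [-0.59  0.86 -4.03]
[0, -0.105, 0.036] [-0.6   0.84  0.07]
[0, 0.105, 0.036] [-0.64 -4.41  0.04]
```

View pics/w2.png

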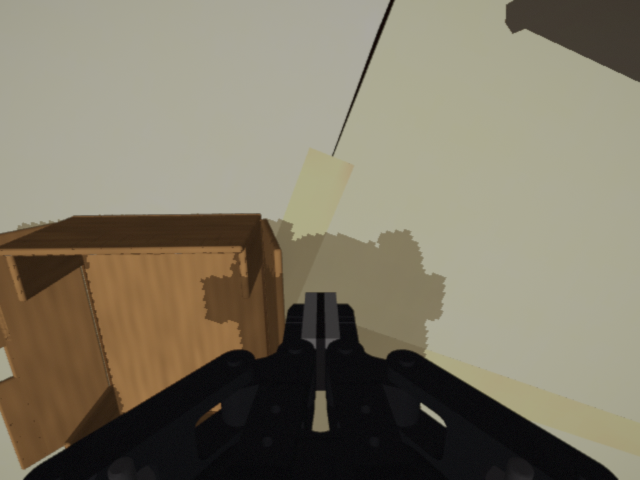

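The panel is now nearly upright, with its edge at (282,270) against the finger. I'll push a little further.

```bash
python3 -m inch '[[0,0,0,0,-0.1,0,1],[0,0,0,0,-0.2,0,1],[0,0,0,0,-0.2,0,1]]'; python3 go.py
```

```text
t: 4.97
tool_pos: [0.6617, 0.1499, 0.0354]
orientation: [0.002, 0.982, 0.19, -0.0]
wrist_force: [2.0, -8.8, 4.7]
finger_gap: 0.003
grasp_force: 4.8
t 4.975 local [ 0.0228 -0.0605  0.0354] yaw [ 3.137e+00 -2.000e-03 -1.000e-03] gap 0.002769805228546342 F [-1.4 -8.9  4.7]
[0, -0.105, 0.2] [-0.57  1.13 -4.11]
[0, -0.105, 0.036] [-0.57  1.11 -0.01]
[0, 0.105, 0.036] [-0.58 -4.14 -0.03]
```

Contact at 9 N, so the panel is against its tabs. I'll retreat, cross over and come down on the other side.

```bash
python3 -m inch '[[0,0,0,0,0.3,0,1],[0,0,0,0,0.8,-0.3,1],[0,0,0,0,0.8,-1.8,1],[0,0,0,0,0.3,-3,1],[0,0,0,0,-1.2,-3,1],[0,0,0,0,-2.7,-3,1],[0,0,0,0,-4.2,-3,1],[0,0,0,0,-4.3,-3,1],[0,0,0,0,-4.3,-2.5,1],[0,0,0,0,-4.3,-1.2,1],[0,0,0,0,-4.3,-1.2,1],[0,0,0,0,-4.3,-1.2,1]]'; python3 go.py
python3 - <<'E'
from h import *
cv2.imwrite('pics/w3.png',arm.snapshot('wrist')[:,:,::-1])
E
```

```text
t: 6.48
tool_pos: [0.5979, 0.3113, 0.0839]
orientation: [0.0, 0.982, 0.189, 0.0]
wrist_force: [0.0, 0.6, 0.3]
finger_gap: 0.005
grasp_force: 0.0
t 6.475 local [0.024  0.113  0.0839] yaw [ 3.141 -0.004  0.   ] gap 0.004678873379895364 F [0.3 0.5 0.3]
[0, -0.105, 0.2] [-0.59  5.45 -2.9 ]
[0, -0.105, 0.036] [-0.59  5.45  1.2 ]
[0, 0.105, 0.036] [-0.6  0.2  1.2]
```

View pics/w3.png

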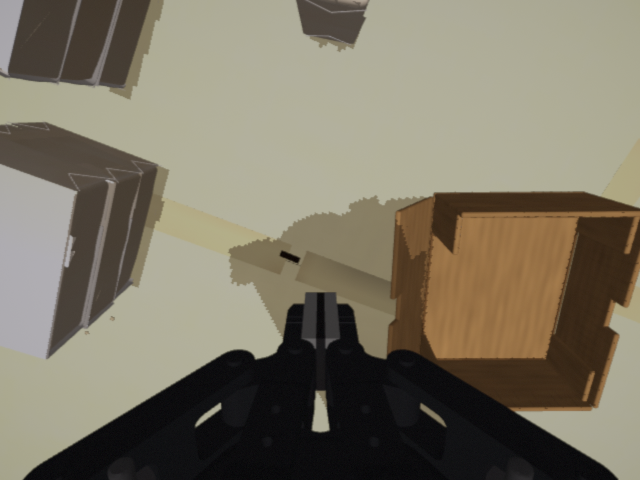

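The right panel stands against its tabs near (575,330). The left one leans toward the tool, with its free edge near (392,300), clear of the fingers. I'll go down and push.

```bash
python3 -m inch '[[0,0,0,0,0,0.8,1],[0,0,0,0,0,1.2,1],[0,0,0,0,0.3,1.2,1],[0,0,0,0,0.6,1.2,1],[0,0,0,0,0.75,1.2,1],[0,0,0,0,0.9,1.2,1],[0,0,0,0,1.05,1.2,1],[0,0,0,0,1.15,1.2,1],[0,0,0,0,1.25,1.2,1],[0,0,0,0,1.3,1.2,1],[0,0,0,0,1.3,1.2,1]]'; python3 go.py
```

```text
t: 7.9
tool_pos: [0.6161, 0.2643, 0.0352]
orientation: [-0.0, 0.982, 0.19, -0.0]
wrist_force: [-0.0, 1.8, -0.3]
finger_gap: 0.003
grasp_force: 0.5
t 7.9 local [0.0233 0.0627 0.0352] yaw [-3.141  0.     0.   ] gap 0.0026542210398303352 F [ 0.7  1.7 -0.3]
[0, -0.105, 0.2] [-0.58  4.19 -4.12]
[0, -0.105, 0.036] [-0.58  4.19 -0.02]
[0, 0.105, 0.036] [-0.58 -1.06 -0.02]
```

```bash
python3 -m inch '[[0,0,0,0,0.06,0,1],[0,0,0,0,0.12,0,1],[0,0,0,0,0.12,0,1]]'; python3 go.py
```

```text
t: 8.28
tool_pos: [0.6162, 0.2639, 0.0353]
orientation: [-0.002, 0.981, 0.192, -0.0]
wrist_force: [-3.6, 8.0, -0.2]
finger_gap: 0.001
grasp_force: 4.4
t 8.275 local [0.0233 0.0622 0.0353] yaw [-3.137 -0.004 -0.   ] gap 0.001018416538801858 F [-0.4  8.7 -0.2]
[0, -0.105, 0.2] [-0.59  4.16 -4.14]
[0, -0.105, 0.036] [-0.59  4.18 -0.04]
[0, 0.105, 0.036] [-0.58 -1.07 -0.01]
```

Contact at 9 N here too. I'll retreat, rise and check.

```bash
python3 -m inch '[[0,0,0,0,-0.4,0,1],[0,0,0,0,-1.2,-0.3,1],[0,0,0,0,-2,-1.5,1],[0,0,0,0,-3,-3,1],[0,0,0,0,-4,-4,1],[0,0,0,0,-4,-4.5,1],[0,0,0,0,-4,-4.5,1],[0,0,0,0,-4,-4.5,1]]'; python3 go.py
python3 - <<'E'
from h import *
a=arm.snapshot('top')[165:345,205:345];b=arm.snapshot('scene')[220:340,180:390]
a=cv2.resize(a,None,fx=3,fy=3,interpolation=2)[:540];b=cv2.resize(b,(378,216),interpolation=2)
o=np.zeros((540,798,3),np.uint8);o[:,:420]=a;o[:216,420:]=b
cv2.imwrite('pics/fin.png',o[:,:,::-1])
E
```

```text
t: 9.28
tool_pos: [0.5584, 0.4067, 0.2138]
orientation: [0.001, 0.982, 0.189, -0.001]
wrist_force: [0.3, -0.1, 0.2]
finger_gap: 0.001
grasp_force: 0.0
t 9.275 local [0.023  0.2163 0.2138] yaw [ 3.14e+00 -3.00e-03 -3.00e-03] gap 0.001327605806620579 F [ 0.3 -0.2  0.2]
[0, -0.105, 0.2] [-0.56  8.03  0.36]
[0, -0.105, 0.036] [-0.55  8.03  4.46]
[0, 0.105, 0.036] [-0.56  2.78  4.45]
```

View pics/fin.png

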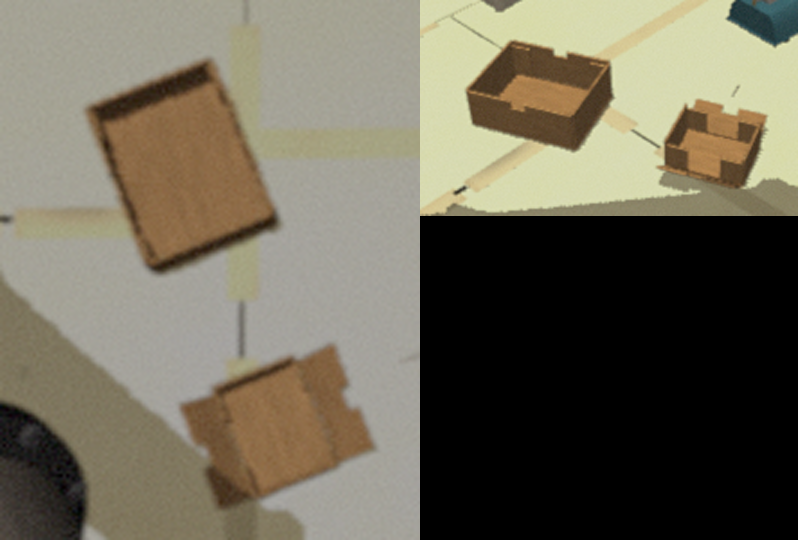

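Both panels stand upright: the large tray is a closed rectangle at (185,165) in the left view and a full box at (540,95) in the right. The small tray hasn't moved, and the robot is clear.

```bash
python3 -c "
from bench import arm
print(arm.close_job())"
```

```text
the job is handed in; nothing more can be done
None
```

Both side panels of the larger tray are folded upright against their corner tabs and the smaller tray was left untouched; I handed the job in at about 9.4 s, and no verdict came back.

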